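Tip a packet from the tilting tray into the sorting tub

TASK

Move away the one thing (hand stamp or bottle) that stands between the open cardboard tub and the tipping stand and set it upright on the bench, then bring the tub, standing square, right up against the foot of the stand, centred under the end of the level tray. Then, without touching the packet, tip the tray to about 45 degrees towards the tub (never past 60), hold it there at least a second so that the packet slides into the tub, and bring the tray back to level. Leave the tub against the stand and everything else on the bench where it is.

Things in the scene. Friction and masses are not known exactly. Their poses are not given: they have to be found in the camera images.
- stand: Fixed tipping stand, yaw up to 8 degrees either way. Origin: centre of the underside of its foot, a dark wooden slab 180 (x) x 110 (y) x 15 mm. Two grey upright cheeks, each 10 (x) x 70 (y) mm, at x = +-75 mm, up to z = 180 mm, carry the tray's pivot, which runs along the stand's x axis at z = 175 mm.
- pan (a joint): Tilt of the tray about the pivot, rad: 0 = level, positive = its end on the stand's +y side is down, negative = its -y end is down; travel -1.2 to 1.2, no catch at level. A stiff friction pivot: the tray stays where it is left; turning it takes about 0.9 N m (some 9 N pressed down on a rod).
- tray (a point): Middle of the aluminium tray, on the pivot axis. Tray 124 (x) x 220 (y) mm, floor top 3 mm below the axis, side walls up to 25 mm above it, both y ends open. Four steel rods, 14 mm thick, stick out along x from the side walls (x = 60 to 130 mm either side), 98 mm to each y side and 8 mm above the axis: press one down to tip the tray, one at the other end to bring it back.
- rod_front_left (a point): Point on the axis of the rod at the tray's -x side (nearer the robot), +y end, 112 mm from the tray's middle in x: a place to press. It moves with the tray.
- rod_front_right (a point): The same for the rod at the -x side, -y end.
- rod_back_left (a point): The same for the rod at the +x side, +y end.
- rod_back_right (a point): The same for the rod at the +x side, -y end.
- packet: Loose cardboard packet 90 (x) x 80 (y) x 40 mm, 0.2 to 0.45 kg, lying in the middle of the tray. Origin: centre of its underside. It starts to slide when the tray is somewhere between 20 and 38 degrees.
- tub: Loose open-topped plain cardboard tub, 170 (x) x 180 (y) x 70 mm high, walls and floor 6 mm, 0.35 to 0.6 kg. Origin: centre of its underside. It starts some 310 mm from the stand, on its +y or -y side, and slides on the bench; against the foot its centre is 145 mm from the stand's origin along the stand's y.
- stamp: Hand stamp standing upright: rubber and wood block 70 (x) x 45 (y) x 34 mm high, stem 20 mm thick, round wooden knob 32 mm across from z = 72 to 106 mm (a good grip at 89 mm). 0.2 kg. Origin: centre of its underside. It stands about 167 mm to one y side of the stand, the bottle to the other; which is where changes.
- bottle: White plastic bottle standing upright, 52 mm across below the shoulder, 125 mm high with its black cap; grip the straight body at about z = 60 mm. 0.2 kg. Origin: centre of its underside.
- carton: Bystander: closed carton 130 (x) x 120 (y) x 90 mm high on the side opposite the tub. Origin: centre of its underside. Leave alone.
- mug: Bystander: white cup without a handle, 72 mm across, 85 mm high, in front of the stand. Origin: centre of its underside. Leave alone.
- tin: Bystander: round open red tin, 120 mm across, 45 mm high, beyond the stand. Origin: centre of its underside. Leave alone.
- tape: Bystander: roll of tape lying flat, 90 mm across, 40 mm high, beyond the stand. Origin: centre of its underside. Leave alone.
Mind the look-alikes: they are no part of the job. What is shaped like the bottle but purple is not meant.

How it is judged:
By the outcome, as a careful person would: the job done as asked, in the order asked, and still so for the second after the job is handed in, with the robot touching nothing.
It also fails if it takes over 72 s, if anything falls off the work surface, if the arm or the gripper's body presses on something with over 40 N, if the wrist force passes 120 N, or if a joint passes its speed limit or range.

ROBOT

A 6-joint arm with a two-finger parallel gripper is mounted at the origin on the work surface. World frame = base frame: x ahead of the robot, y to its left, z up, the work surface at z = 0. Lengths are in m, angles in rad, forces in N, time in s.
With the tool pointing down it reaches from about 0.275 to 0.85 m from the base axis. Payload 5.2 kg.
Tool frame: the origin (TCP) lies at the very end of the fingers, on their centre line; the grasp point (between the pads) lies arm.grip_point_offset behind it (arm.grip_point_offset is the distance from the TCP to the grasp point, in m); z points along the fingers, y is the line along which they close (so a half turn about z gives the same grasp; the last joint's range is limited). The gripper opens to 85 mm and grips with 20 to 120 N. Pads are 22 mm wide; open, the fingers measure 114 mm over their backs; the gripper's body (76 mm by 85 mm) begins 54 mm behind the grasp point. The pads swing forward as they close: fully open they stand 13 mm farther back than shut.
Start: joints at [1.023, 0.259, 1.535, -0, 1.348, -0.203], TCP at [0.186, 0.518, 0.231] pointing down, gripper open.
Joint ranges: [-3.14, 3.14], [-0.91, 2.08], [0.19, 2.58], [-1.22, 4.36], [0.22, 2.71], [-3.12, 3.12]. Speed limits (rad/s): [2.57, 2.57, 3.14, 3.14, 3.14, 3.14].

INTERFACE

Orientations are given as a unit quaternion [x, y, z, w].
In Python, from bench import arm gives the robot as it stands.
- The arm moves only by the shell command python3 -m inch 'ROWS' [FORCE]. ROWS is JSON, a list of rows, each an object with "xyz": the shift along the tool's x, y, z in units of 0.5 m (1.0 is 0.5 m), a list of three; "angular": the turn, a rotation vector about the tool's x, y, z in units of 90 degrees (1.0 is 90 degrees), a list of three; "fingers": the closure, from -1 (fully open) to 1 (shut). A call has 1 to 8 rows; each row shifts and turns the commanded pose from where the row before left it, along the tool's axes as they then stand; what a row does not reach is not made up. A row lasts 1/10 s, in which the tool goes at most 50 mm and 8.59 degrees, less where a joint would pass 70% of its speed; a pose out of reach is approached as far as the arm can. A call with a number of a shift or a turn outside -1 to 1 is refused whole. A call with a gripper value outside its range is refused whole. The fingers move at their own pace and stop on an object; FORCE is the grip in N (left out, the last holds). Time passes only in rows, so rows that do not move let the fingers close. It gives the time, the measured TCP pose, the force, the opening and the grip force at its end, in the units of the state.
- arm.get_obs(): the state, without advancing time (a new reading comes with each control period).
- arm.grab_frame(name): name is "scene" or "top" or "wrist"; returns the picture (384x512x3 uint8, red, green, blue); there is no depth.
- arm.camera_params(name): a dict with "fx", "fy", "cx", "cy" (pixels), "R" (3x3) and "t" (3): a world point X has camera coordinates R X + t. Camera axes: x right, y down, z forward; pixel columns grow to the right and rows downward; lengths in m; the calibration is good to about 2 mm. A picture is of the moment at which its call begins: read the wrist's pose just before it. camera_params takes no time and is no camera call; for the wrist camera it gives the pose at the moment of the call.
- arm.hand_in(): hands the job in; it is judged then, once.
The state is a dict: "time": time; "q": joint angles; "dq": joint speeds; "tau": joint torques, N m; "eef_pos": TCP position; "ee_rot": TCP orientation; "wrist_force": force on the tool from outside, world axes, zero at the start; "wrist_torque": the same for the moment, N m; "finger_gap": finger opening in m; "gripper_force": force on a finger pad.
Only numpy, scipy, OpenCV 4.12 (cv2) and the standard library are available. Lean on these libraries where they do the work, as an engineer would, in place of code of your own. Each camera call takes 0.05 s, during which the arm holds its last target. There are 200 camera calls.

## Working session

There is one attempt and no reset: what is moved stays moved. The work goes in short steps, Python scripts to look and compute and a shell command to move; the robot and the scene stay as the last step left them, time stands still between calls to the robot, and variables do not carry over. Pictures are saved under pics/ and viewed, at most 10 in all, crops included, and the job is handed in when it is done.

```bash
mkdir -p pics; ls; python3 - <<'E'
from bench import arm
import cv2,numpy as np
np.set_printoptions(precision=4,suppress=True)
a=arm.grab_frame("scene");b=arm.grab_frame("top")
cv2.imwrite("pics/s.png",cv2.resize(a[:,:,::-1],(800,600),interpolation=cv2.INTER_CUBIC));cv2.imwrite("pics/t.png",cv2.resize(b[:,:,::-1],(800,600),interpolation=cv2.INTER_CUBIC))
for n in("scene","top"):print(n,arm.camera_params(n))
print(arm.grip_point_offset,arm.get_obs())
E
```

```text
pics
scene {'fx': 416.1219574896456, 'fy': 416.1219574896456, 'cx': 255.687431460692, 'cy': 187.59023523876675, 'R': array([[-0.4129,  0.9108, -0.0078],
       [ 0.5304,  0.2334, -0.815 ],
       [-0.7404, -0.3406, -0.5794]]), 't': array([ 0.2373, -0.2048,  1.5369])}
top {'fx': 498.8152907615802, 'fy': 498.8152907615802, 'cx': 250.5201632591542, 'cy': 189.37580897703654, 'R': array([[ 0.0102, -0.9999, -0.0099],
       [-0.9945, -0.0091, -0.104 ],
       [ 0.1039,  0.0109, -0.9945]]), 't': array([0.0029, 0.5934, 1.4441])}
0.0187 {'time': 0.1, 'q': array([ 1.0232,  0.2592,  1.536 , -0.    ,  1.348 , -0.2028]), 'dq': array([ 0.0003, -0.0011, -0.0036,  0.0003,  0.0014, -0.0005]), 'tau': array([  0.0014, -44.6966, -29.1247,  -0.0004,   0.0063,  -0.    ]), 'eef_pos': array([0.1856, 0.5172, 0.2306]), 'ee_rot': array([ 0.1715,  0.9852, -0.0008, -0.0003]), 'wrist_force': array([ 0.6453,  0.3794, -0.7761]), 'wrist_torque': array([-0.042 , -0.0165,  0.0216]), 'gripper_force': 0.0, 'finger_gap': 0.08512004564545911}
```

View pics/s.png

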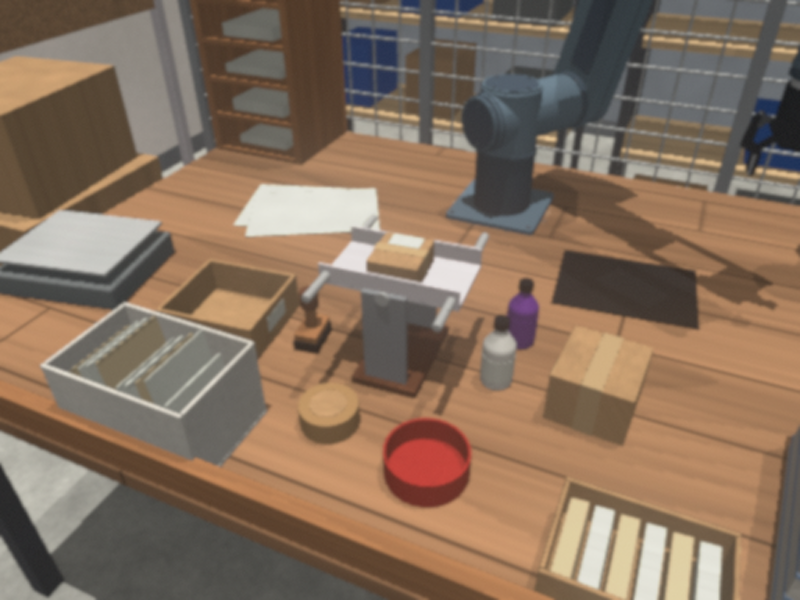

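View pics/t.png

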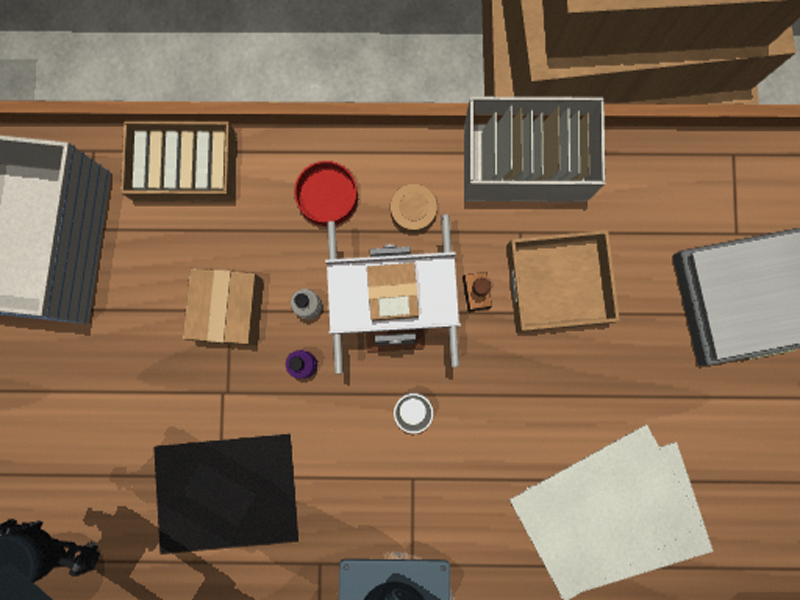

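Top view: tub around (563,282) on the −y side of the stand; the stamp at (480,288) stands between, so the stamp is the thing to move. Look-alikes: bottle (306,304) and purple bottle (301,364) are on the other side; the grey file box (535,150) and card box (180,160) are not the tub.

```bash
python3 - <<'E'
import cv2
from bench import arm
b=arm.grab_frame("top")
c=b[130:250,200:400,::-1]
cv2.imwrite("pics/t2.png",cv2.resize(c,(800,480),interpolation=cv2.INTER_CUBIC))
E
```

```text
(no output)
```

View pics/t2.png

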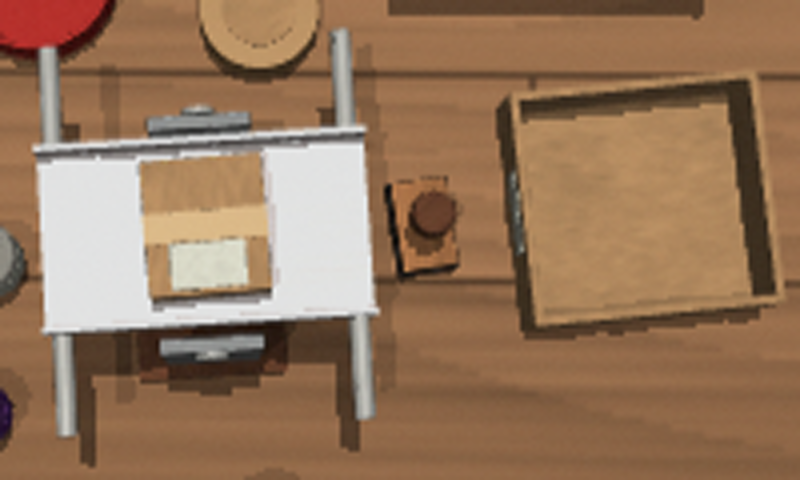

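Crop: rod tips at (48,47),(341,30),(366,418),(66,436); tub rim corners (510,95),(753,74),(783,300),(532,328); the stamp's brown knob at (434,214) on an orange block — this is the hand stamp.

```bash
cat > h.py <<'E'
import numpy as np
from bench import arm
np.set_printoptions(precision=4,suppress=True)
def ray(name,px,z,p=None):
    p=p or arm.camera_params(name);R=np.array(p['R']);t=np.array(p['t'])
    d=R.T@np.array([(px[0]-p['cx'])/p['fx'],(px[1]-p['cy'])/p['fy'],1]);o=-R.T@t
    return o+d*(z-o[2])/d[2]
def crop(u,v): return (200+(u+.5)/4-.5,130+(v+.5)/4-.5)
def tt(u,v): return (u/1.5625,v/1.5625)
E
python3 - <<'E'
from h import *
r=np.array([ray("top",crop(*p),.183) for p in[(48,47),(341,30),(366,418),(66,436)]])
print("rods",r[:,:2]," ctr",r.mean(0))
dy=(r[0]+r[3]-r[1]-r[2]);dx=(r[0]+r[1]-r[2]-r[3])
print(np.linalg.norm(dx)/2,np.linalg.norm(dy)/2,"yaw",np.degrees(np.arctan2(-dy[0],dy[1])),np.degrees(np.arctan2(dx[1],dx[0])))
t=np.array([ray("top",crop(*p),.07) for p in[(510,95),(753,74),(783,300),(532,328)]])
print("tub",t[:,:2],t.mean(0));dy=(t[0]+t[3]-t[1]-t[2]);dx=(t[0]+t[1]-t[2]-t[3])
print(np.linalg.norm(dx)/2,np.linalg.norm(dy)/2,"yaw",np.degrees(np.arctan2(-dy[0],dy[1])),np.degrees(np.arctan2(dx[1],dx[0])))
print("knob",ray("top",crop(434,214),.102))
b=np.array([ray("top",crop(*p),.034) for p in[(388,183),(447,178),(460,266),(402,271)]]);print("block",b[:,:2],b.mean(0))
print("mug",ray("top",tt(413,413),.085),"bottle",ray("top",tt(306,304),.125),"purple",ray("top",tt(301,364),.125),"tape",ray("top",tt(414,207),.04),"tin",ray("top",tt(326,192),.045))
print("greybox",[ray("top",tt(*p),.1)[:2] for p in[(466,183),(606,183)]])
E
```

```text
rods [[ 0.7058  0.1125]
 [ 0.719  -0.0836]
 [ 0.4604 -0.1007]
 [ 0.4466  0.096 ]]  ctr [0.5829 0.006  0.183 ]
0.25944078250265784 0.1968753056009573 yaw 3.9202502246139073 3.729847823535168
tub [[ 0.6961 -0.2125]
 [ 0.713  -0.3882]
 [ 0.5492 -0.4066]
 [ 0.5274 -0.2273]] [ 0.6214 -0.3087  0.07  ]
0.16706027916330754 0.17859588375239116 yaw 6.212929744293735 5.690483785218205
knob [ 0.6051 -0.1541  0.102 ]
block [[ 0.6359 -0.1273]
 [ 0.64   -0.1708]
 [ 0.5748 -0.1802]
 [ 0.5707 -0.1376]] [ 0.6053 -0.154   0.034 ]
mug [ 0.3768 -0.0328  0.085 ] bottle [0.5677 0.1588 0.125 ] purple [0.4617 0.1653 0.125 ] tape [ 0.7629 -0.0326  0.04  ] tin [0.7894 0.135  0.045 ]
greybox [array([ 0.795 , -0.1264]), array([ 0.797 , -0.3818])]
```

```bash
cat >> h.py <<'E'
from scipy.spatial.transform import Rotation as Ro
def plan(xyz,yaw=None):
    o=arm.get_obs();R=Ro.from_quat(o['ee_rot']).as_matrix();cur=np.degrees(np.arctan2(R[1,1],R[0,1]))
    s=(R.T@(np.array(xyz)-o['eef_pos']))/.5
    print("t",round(o['time'],2),"pos",o['eef_pos'],"yaw_y",round(cur,1),"tilt",R[:,2],"F",o['wrist_force'],"gap",round(o['finger_gap'],4),"q",o['q'])
    print("shift units",s, "turnz units",None if yaw is None else round(-(((yaw-cur+90)%180)-90)/90,3))
E
R='{"xyz":[0,0,-0.03],"angular":[0,0,0.093],"fingers":-1}'; 
python3 -m inch '[{"xyz":[0,0,-0.03],"angular":[0,0,0.093],"fingers":-1},{"xyz":[0,0,-0.03],"angular":[0,0,0.093],"fingers":-1},{"xyz":[0,0,-0.03],"angular":[0,0,0.093],"fingers":-1},{"xyz":[0,0,-0.03],"angular":[0,0,0.093],"fingers":-1},{"xyz":[0,0,-0.03],"angular":[0,0,0.093],"fingers":-1},{"xyz":[0,0,-0.03],"angular":[0,0,0.093],"fingers":-1},{"xyz":[0,0,-0.03],"angular":[0,0,0.093],"fingers":-1},{"xyz":[0,0,-0.03],"angular":[0,0,0.093],"fingers":-1}]' 40
python3 -c "
from h import *
plan([.42,-.25,.35],3.8)"
```

```text
time: 0.95
eef_pos: [0.1858, 0.5174, 0.3516]
ee_rot: [0.689, 0.725, -0.0, 0.0]
wrist_force: [0.3, 0.5, -1.0]
finger_gap: 0.0851
gripper_force: 0.0
t 0.95 pos [0.1858 0.5174 0.3516] yaw_y 2.9 tilt [-0.0004 -0.0007 -1.    ] F [ 0.2908  0.53   -0.9623] gap 0.0851 q [ 1.0232  0.2081  1.3126 -0.      1.6217  0.9719]
shift units [-1.5569  0.3892  0.004 ] turnz units -0.01
```

```bash
python3 -m inch '[{"xyz":[-0.09,0.024,0],"angular":[0,0,0],"fingers":-1},{"xyz":[-0.09,0.024,0],"angular":[0,0,0],"fingers":-1},{"xyz":[-0.09,0.024,0],"angular":[0,0,0],"fingers":-1},{"xyz":[-0.09,0.024,0],"angular":[0,0,0],"fingers":-1},{"xyz":[-0.09,0.024,0],"angular":[0,0,0],"fingers":-1},{"xyz":[-0.09,0.024,0],"angular":[0,0,0],"fingers":-1},{"xyz":[-0.09,0.024,0],"angular":[0,0,0],"fingers":-1},{"xyz":[-0.09,0.024,0],"angular":[0,0,0],"fingers":-1}]' | head -2
python3 -m inch '[{"xyz":[-0.09,0.024,0],"angular":[0,0,0],"fingers":-1},{"xyz":[-0.09,0.024,0],"angular":[0,0,0],"fingers":-1},{"xyz":[-0.09,0.024,0],"angular":[0,0,0],"fingers":-1},{"xyz":[-0.09,0.024,0],"angular":[0,0,0],"fingers":-1},{"xyz":[-0.09,0.024,0],"angular":[0,0,0],"fingers":-1},{"xyz":[-0.09,0.024,0],"angular":[0,0,0],"fingers":-1},{"xyz":[0,0.09,0],"angular":[0,0,0],"fingers":-1},{"xyz":[0,0.09,0],"angular":[0,0,0],"fingers":-1}]' | head -2
python3 -c "
from h import *
plan([.605,-.16,.28],3.8)"
```

```text
time: 1.75
eef_pos: [0.3022, 0.1621, 0.3513]
time: 2.55
eef_pos: [0.4802, -0.0996, 0.3512]
t 2.55 pos [ 0.4802 -0.0996  0.3512] yaw_y 2.9 tilt [ 0.0001 -0.0003 -1.    ] F [ 0.4046 -0.3087  0.5378] gap 0.0852 q [-0.4321  0.0943  1.4487 -0.0002  1.5984 -0.4824]
shift units [-0.1332  0.2431  0.1424] turnz units -0.01
```

```bash
python3 -m inch '[{"xyz":[-0.045,0.08,0],"angular":[0,0,-0.01],"fingers":-1},{"xyz":[-0.045,0.08,0],"angular":[0,0,0],"fingers":-1},{"xyz":[-0.045,0.08,0],"angular":[0,0,0],"fingers":-1},{"xyz":[0,0,0.07],"angular":[0,0,0],"fingers":-1},{"xyz":[0,0,0.07],"angular":[0,0,0],"fingers":-1},{"xyz":[0,0,0],"angular":[0,0,0],"fingers":-1}]' | head -2
python3 - <<'E'
from h import *
import cv2
plan([.605,-.16,.07],3.8)
p=arm.camera_params("wrist");a=arm.grab_frame("wrist");b=arm.grab_frame("top")
cv2.imwrite("pics/w1.png",a[:,:,::-1])
R=np.array(p['R']);t=np.array(p['t'])
c=R@np.array([.605,-.154,.102])+t;print(p['fx']*c[0]/c[2]+p['cx'],p['fy']*c[1]/c[2]+p['cy'])
import pickle;pickle.dump(p,open("w1.pkl","wb"))
E
```

```text
time: 3.15
eef_pos: [0.6013, -0.1547, 0.2747]
t 3.15 pos [ 0.6013 -0.1547  0.2747] yaw_y 4.2 tilt [-0.0113  0.0052 -0.9999] F [-1.1029 -0.0408 -1.1474] gap 0.0852 q [-0.4312  0.3731  1.269  -0.      1.5118 -0.5041]
shift units [-0.0135  0.011   0.4093] turnz units 0.004
263.35736195718664 169.44932569211448
```

View pics/w1.png

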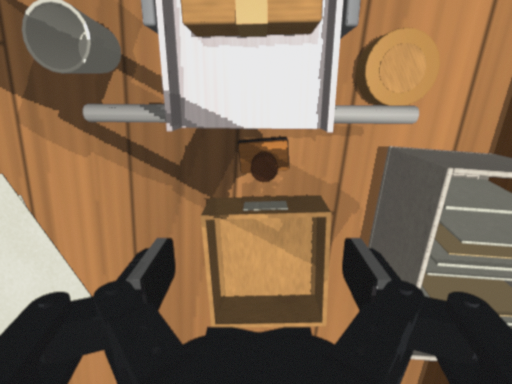

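The knob shows at (264,167), within 2 px of the prediction. I'll check where the wrist camera sits before descending beside the tray.

```bash
python3 - <<'E'
from h import *
p=arm.camera_params("wrist");R=np.array(p['R']);print("cam-tcp",-R.T@np.array(p['t'])-arm.get_obs()['eef_pos'], R[2])
plan([.605,-.159,.07],3.8)
E
```

```text
cam-tcp [-0.0051  0.0759  0.143 ] [ 0.0191 -0.2935 -0.9558]
t 3.25 pos [ 0.6035 -0.1556  0.2812] yaw_y 4.2 tilt [-0.0017  0.0008 -1.    ] F [0.2483 0.0223 0.2835] gap 0.0854 q [-0.431   0.3681  1.261  -0.      1.5144 -0.5041]
shift units [-0.0074  0.0032  0.4224] turnz units 0.004
```

The camera sits on the +y side at tray height, so I'll turn the tool half a turn so it faces away from the tray.

```bash
python3 -m inch '[{"xyz":[0,0,0],"angular":[0,0,0.095],"fingers":-1},{"xyz":[0,0,0],"angular":[0,0,0.095],"fingers":-1},{"xyz":[0,0,0],"angular":[0,0,0.095],"fingers":-1},{"xyz":[0,0,0],"angular":[0,0,0.095],"fingers":-1},{"xyz":[0,0,0],"angular":[0,0,0.095],"fingers":-1},{"xyz":[0,0,0],"angular":[0,0,0.095],"fingers":-1},{"xyz":[0,0,0],"angular":[0,0,0.095],"fingers":-1}]' | head -2
python3 -m inch '[{"xyz":[0,0,0],"angular":[0,0,0.095],"fingers":-1},{"xyz":[0,0,0],"angular":[0,0,0.095],"fingers":-1},{"xyz":[0,0,0],"angular":[0,0,0.095],"fingers":-1},{"xyz":[0,0,0],"angular":[0,0,0.095],"fingers":-1},{"xyz":[0,0,0],"angular":[0,0,0.095],"fingers":-1},{"xyz":[0,0,0],"angular":[0,0,0.095],"fingers":-1},{"xyz":[0,0,0],"angular":[0,0,0.095],"fingers":-1}]' | head -2
python3 -m inch '[{"xyz":[0,0,0],"angular":[0,0,0.095],"fingers":-1},{"xyz":[0,0,0],"angular":[0,0,0.095],"fingers":-1},{"xyz":[0,0,0],"angular":[0,0,0.095],"fingers":-1},{"xyz":[0,0,0],"angular":[0,0,0.095],"fingers":-1},{"xyz":[0,0,0],"angular":[0,0,0.095],"fingers":-1},{"xyz":[0,0,0],"angular":[0,0,0.095],"fingers":-1},{"xyz":[0,0,0],"angular":[0,0,0.095],"fingers":-1},{"xyz":[0,0,0],"angular":[0,0,0],"fingers":-1}]' | head -2
python3 -c "
from h import *
plan([.605,-.159,.07],3.8)"
```

```text
time: 3.95
eef_pos: [0.6047, -0.1561, 0.2851]
time: 4.65
eef_pos: [0.6047, -0.1561, 0.2851]
time: 5.45
eef_pos: [0.6047, -0.1561, 0.2848]
t 5.45 pos [ 0.6047 -0.1561  0.2848] yaw_y -175.4 tilt [ 0.0047 -0.0022 -1.    ] F [ 0.6282  0.3922 -0.9656] gap 0.0855 q [-0.4309  0.3644  1.2579 -0.      1.514   2.631 ]
shift units [0.0048 0.0017 0.4295] turnz units 0.009
```

```bash
python3 -m inch '[{"xyz":[0.005,0.001,0.06],"angular":[0,0,0],"fingers":-1},{"xyz":[0,0,0.06],"angular":[0,0,0],"fingers":-1},{"xyz":[0,0,0.06],"angular":[0,0,0],"fingers":-1},{"xyz":[0,0,0.06],"angular":[0,0,0],"fingers":-1},{"xyz":[0,0,0.06],"angular":[0,0,0],"fingers":-1},{"xyz":[0,0,0.06],"angular":[0,0,0],"fingers":-1},{"xyz":[0,0,0.04],"angular":[0,0,0],"fingers":-1},{"xyz":[0,0,0.03],"angular":[0,0,0],"fingers":-1}]'
python3 -m inch '[{"xyz":[0,0,0],"angular":[0,0,0],"fingers":1},{"xyz":[0,0,0],"angular":[0,0,0],"fingers":1},{"xyz":[0,0,0],"angular":[0,0,0],"fingers":1},{"xyz":[0,0,0],"angular":[0,0,0],"fingers":1},{"xyz":[0,0,0],"angular":[0,0,0],"fingers":1},{"xyz":[0,0,0],"angular":[0,0,0],"fingers":1},{"xyz":[0,0,0],"angular":[0,0,0],"fingers":1}]' 40
```

```text
time: 6.25
eef_pos: [0.6041, -0.1585, 0.0665]
ee_rot: [0.737, -0.676, 0.001, -0.0]
wrist_force: [0.8, 1.0, -0.3]
finger_gap: 0.0853
gripper_force: 0.0
time: 6.95
eef_pos: [0.6048, -0.1588, 0.0681]
ee_rot: [0.735, -0.678, 0.002, -0.001]
wrist_force: [1.3, 0.4, 6.9]
finger_gap: 0.0315
gripper_force: 39.6
```

```bash
python3 -m inch '[{"xyz":[0,0,-0.02],"angular":[0,0,0],"fingers":1},{"xyz":[0,0,-0.05],"angular":[0,0,0],"fingers":1},{"xyz":[0,0,-0.06],"angular":[0,0,0],"fingers":1},{"xyz":[0,0,-0.06],"angular":[0,0,0],"fingers":1},{"xyz":[0,0,-0.05],"angular":[0,0,0],"fingers":1},{"xyz":[0.02,0.04,0],"angular":[0,0,0],"fingers":1},{"xyz":[0.024,0.07,0],"angular":[0,0,0],"fingers":1},{"xyz":[0.024,0.07,0],"angular":[0,0,0],"fingers":1}]'
python3 -m inch '[{"xyz":[0.024,0.07,0],"angular":[0,0,0],"fingers":1},{"xyz":[0.024,0.07,0],"angular":[0,0,0],"fingers":1},{"xyz":[0.024,0.07,0],"angular":[0,0,0],"fingers":1},{"xyz":[0.014,0.05,0],"angular":[0,0,0],"fingers":1},{"xyz":[0.005,0.02,0],"angular":[0,0,0],"fingers":1},{"xyz":[0,0,0],"angular":[0,0,0],"fingers":1}]' 
python3 -c "
from h import *
plan([.38,-.25,.069],3.8)"
```

```text
time: 7.75
eef_pos: [0.5153, -0.1993, 0.1864]
ee_rot: [0.736, -0.677, -0.0, 0.0]
wrist_force: [0.1, -0.4, -2.0]
finger_gap: 0.0311
gripper_force: 40.3
time: 8.35
eef_pos: [0.3798, -0.2563, 0.1866]
ee_rot: [0.734, -0.679, -0.0, -0.0]
wrist_force: [0.6, 0.6, -1.7]
finger_gap: 0.0312
gripper_force: 40.3
t 8.35 pos [ 0.3798 -0.2563  0.1866] yaw_y -175.5 tilt [-0.      0.0001 -1.    ] F [ 0.6328  0.5924 -1.686 ] gap 0.0312 q [-0.8379  0.1307  1.8117  0.      1.1993  2.2249]
shift units [-0.0125 -0.0014  0.2352] turnz units 0.008
```

```bash
python3 -m inch '[{"xyz":[0,0,0.05],"angular":[0,0,0],"fingers":1},{"xyz":[0,0,0.06],"angular":[0,0,0],"fingers":1},{"xyz":[0,0,0.06],"angular":[0,0,0],"fingers":1},{"xyz":[0,0,0.04],"angular":[0,0,0],"fingers":1},{"xyz":[0,0,0.014],"angular":[0,0,0],"fingers":1},{"xyz":[0,0,0.008],"angular":[0,0,0],"fingers":1},{"xyz":[0,0,0],"angular":[0,0,0],"fingers":1}]' 
python3 -m inch '[{"xyz":[0,0,0],"angular":[0,0,0],"fingers":1},{"xyz":[0,0,0.004],"angular":[0,0,0],"fingers":1},{"xyz":[0,0,0],"angular":[0,0,0],"fingers":1}]'
```

```text
time: 9.05
eef_pos: [0.3815, -0.2562, 0.0706]
ee_rot: [0.735, -0.678, 0.0, -0.0]
wrist_force: [-0.1, -0.7, -2.1]
finger_gap: 0.0311
gripper_force: 40.2
time: 9.35
eef_pos: [0.381, -0.2564, 0.0688]
ee_rot: [0.735, -0.678, 0.001, 0.0]
wrist_force: [0.6, 1.0, -2.1]
finger_gap: 0.0311
gripper_force: 40.2
```

```bash
python3 -m inch '[{"xyz":[0,0,0.002],"angular":[0,0,0],"fingers":1},{"xyz":[0,0,0],"angular":[0,0,0],"fingers":1},{"xyz":[0,0,0],"angular":[0,0,0],"fingers":1}]' | grep -E "pos|wrist"
python3 -m inch '[{"xyz":[0,0,0],"angular":[0,0,0],"fingers":-1},{"xyz":[0,0,0],"angular":[0,0,0],"fingers":-1},{"xyz":[0,0,0],"angular":[0,0,0],"fingers":-1},{"xyz":[0,0,0],"angular":[0,0,0],"fingers":-1},{"xyz":[0,0,0],"angular":[0,0,0],"fingers":-1},{"xyz":[0,0,-0.04],"angular":[0,0,0],"fingers":-1},{"xyz":[0,0,-0.08],"angular":[0,0,0],"fingers":-1},{"xyz":[0,0,-0.08],"angular":[0,0,0],"fingers":-1}]'
python3 -c "
from h import *
plan([.6307,-.3956,.2],95.9)"
```

```text
eef_pos: [0.3811, -0.2564, 0.068]
wrist_force: [0.2, 1.5, 5.9]
time: 10.45
eef_pos: [0.3801, -0.2555, 0.1678]
ee_rot: [0.735, -0.678, -0.001, -0.0]
wrist_force: [1.0, -0.4, 0.2]
finger_gap: 0.0857
gripper_force: 0.0
t 10.45 pos [ 0.3801 -0.2555  0.1678] yaw_y -175.4 tilt [-0.0017  0.0019 -1.    ] F [ 1.0044 -0.4278  0.1819] gap 0.0857 q [-0.8361  0.1513  1.8377  0.      1.1551  2.2247]
shift units [ 0.3196 -0.4768 -0.0657] turnz units 0.986
```

```bash
python3 -m inch '[{"xyz":[0,0,-0.012],"angular":[0,0,-0.092],"fingers":-1},{"xyz":[0,0,-0.012],"angular":[0,0,-0.092],"fingers":-1},{"xyz":[0,0,-0.012],"angular":[0,0,-0.092],"fingers":-1},{"xyz":[0,0,-0.012],"angular":[0,0,-0.092],"fingers":-1},{"xyz":[0,0,-0.012],"angular":[0,0,-0.092],"fingers":-1},{"xyz":[0,0,-0.012],"angular":[0,0,-0.092],"fingers":-1}]' | head -2
python3 -m inch '[{"xyz":[0,0,0],"angular":[0,0,-0.092],"fingers":-1},{"xyz":[0,0,0],"angular":[0,0,-0.092],"fingers":-1},{"xyz":[0,0,0],"angular":[0,0,-0.092],"fingers":-1},{"xyz":[0,0,0],"angular":[0,0,-0.092],"fingers":-1},{"xyz":[0,0,0],"angular":[0,0,-0.092],"fingers":-1}]' | head -2
python3 -m inch '[{"xyz":[0.06,0.045,0],"angular":[0,0,0],"fingers":-1},{"xyz":[0.078,0.055,0],"angular":[0,0,0],"fingers":-1},{"xyz":[0.078,0.055,0],"angular":[0,0,0],"fingers":-1},{"xyz":[0.078,0.055,0],"angular":[0,0,0],"fingers":-1},{"xyz":[0.078,0.055,0],"angular":[0,0,0],"fingers":-1},{"xyz":[0.06,0.04,0],"angular":[0,0,0],"fingers":-1},{"xyz":[0.03,0.02,0],"angular":[0,0,0],"fingers":-1},{"xyz":[0,0,0],"angular":[0,0,0],"fingers":-1}]' | head -2
python3 - <<'E'
from h import *
import cv2
plan([.6303,-.3953,.03],95.9)
b=arm.grab_frame("top")
cv2.imwrite("pics/t3.png",cv2.resize(b[110:290,180:450,::-1],(800,533),interpolation=cv2.INTER_CUBIC))
E
```

```text
time: 11.05
eef_pos: [0.3806, -0.256, 0.2035]
time: 11.55
eef_pos: [0.3806, -0.256, 0.2032]
time: 12.35
eef_pos: [0.6282, -0.3955, 0.2012]
t 12.35 pos [ 0.6282 -0.3955  0.2012] yaw_y -84.3 tilt [-0.0007  0.0008 -1.    ] F [ 0.425  -0.118  -0.3378] gap 0.0852 q [-0.7118  0.6314  1.0279  0.0001  1.4834  0.7589]
shift units [0.0045 0.0003 0.3425] turnz units -0.002
```

View pics/t3.png

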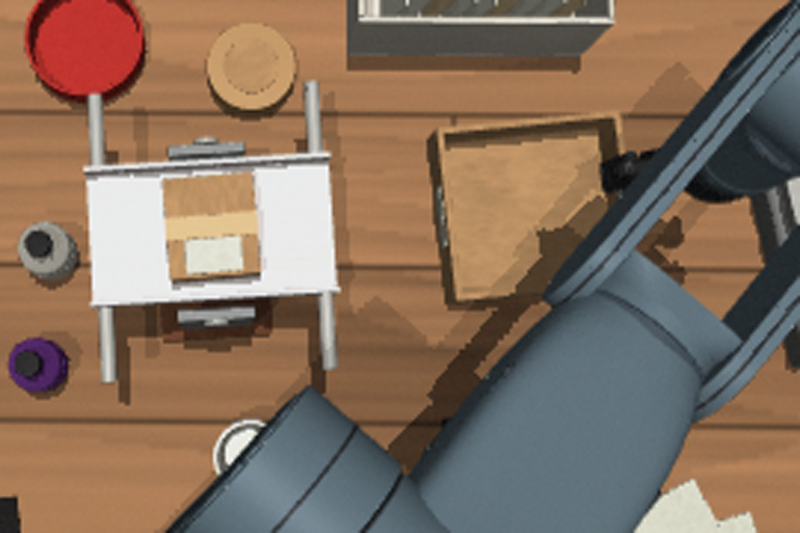

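The tub is unmoved, with corners (437,130)–(455,305) in the crop, and the fingers are over its far wall at (620,170). Descending to pinch it.

```bash
python3 -m inch '[{"xyz":[0.004,0,0.06],"angular":[0,0,0],"fingers":-1},{"xyz":[0,0,0.07],"angular":[0,0,0],"fingers":-1},{"xyz":[0,0,0.07],"angular":[0,0,0],"fingers":-1},{"xyz":[0,0,0.07],"angular":[0,0,0],"fingers":-1},{"xyz":[0,0,0.05],"angular":[0,0,0],"fingers":-1},{"xyz":[0,0,0.02],"angular":[0,0,0],"fingers":-1},{"xyz":[0,0,0],"angular":[0,0,0],"fingers":-1}]' | grep -E "pos|wrist"
python3 -m inch '[{"xyz":[0,0,0],"angular":[0,0,0],"fingers":1},{"xyz":[0,0,0],"angular":[0,0,0],"fingers":1},{"xyz":[0,0,0],"angular":[0,0,0],"fingers":1},{"xyz":[0,0,0],"angular":[0,0,0],"fingers":1},{"xyz":[0,0,0],"angular":[0,0,0],"fingers":1},{"xyz":[0,0,0],"angular":[0,0,0],"fingers":1},{"xyz":[0,0,0],"angular":[0,0,0],"fingers":1},{"xyz":[0,0,0],"angular":[0,0,0],"fingers":1}]' 50
python3 -c "
from h import *
s=np.radians(3.8);x=np.array([np.cos(s),np.sin(s)]);y=np.array([-np.sin(s),np.cos(s)])
w=np.array([.583,.006])-y*(.145+.087);print(w)
plan([*w,.03],93.8)"
```

```text
eef_pos: [0.6272, -0.3936, 0.0321]
wrist_force: [-0.2, -0.8, -0.5]
time: 13.9
eef_pos: [0.629, -0.3951, 0.034]
ee_rot: [0.999, 0.05, 0.0, 0.001]
wrist_force: [-0.5, -1.2, 4.2]
finger_gap: 0.0055
gripper_force: 49.8
[ 0.5984 -0.2255]
t 13.9 pos [ 0.629  -0.3951  0.034 ] yaw_y -84.3 tilt [ 0.0007 -0.001  -1.    ] F [-0.5158 -1.1718  4.2211] gap 0.0055 q [-0.7104  0.7548  1.22   -0.0003  1.1656  0.7606]
shift units [-0.0271 -0.3437  0.0076] turnz units 0.021
```

```bash
python3 -m inch '[{"xyz":[-0.004,-0.02,0],"angular":[0,0,0.004],"fingers":1},{"xyz":[-0.004,-0.045,0],"angular":[0,0,0.006],"fingers":1},{"xyz":[-0.004,-0.045,0],"angular":[0,0,0.006],"fingers":1},{"xyz":[-0.004,-0.045,0],"angular":[0,0,0.005],"fingers":1},{"xyz":[-0.004,-0.045,0],"angular":[0,0,0],"fingers":1},{"xyz":[-0.004,-0.045,0],"angular":[0,0,0],"fingers":1},{"xyz":[-0.003,-0.045,0],"angular":[0,0,0],"fingers":1},{"xyz":[0,0,0],"angular":[0,0,0],"fingers":1}]' 
python3 - <<'E'
from h import *
import cv2
plan([.5984,-.2255,.034],93.8)
b=arm.grab_frame("top")
cv2.imwrite("pics/t4.png",cv2.resize(b[130:250,200:360,::-1],(800,600),interpolation=cv2.INTER_CUBIC))
E
```

```text
time: 14.7
eef_pos: [0.604, -0.2477, 0.0339]
ee_rot: [0.999, 0.034, 0.0, -0.001]
wrist_force: [-0.2, 6.1, 7.1]
finger_gap: 0.0052
gripper_force: 50.6
t 14.7 pos [ 0.604  -0.2477  0.0339] yaw_y -86.1 tilt [-0.      0.0021 -1.    ] F [-0.2018  6.0952  7.0614] gap 0.0052 q [-0.5607  0.6158  1.4926  0.002   1.0344  0.9409]
shift units [-0.0082 -0.0451 -0.    ] turnz units 0.001
```

View pics/t4.png

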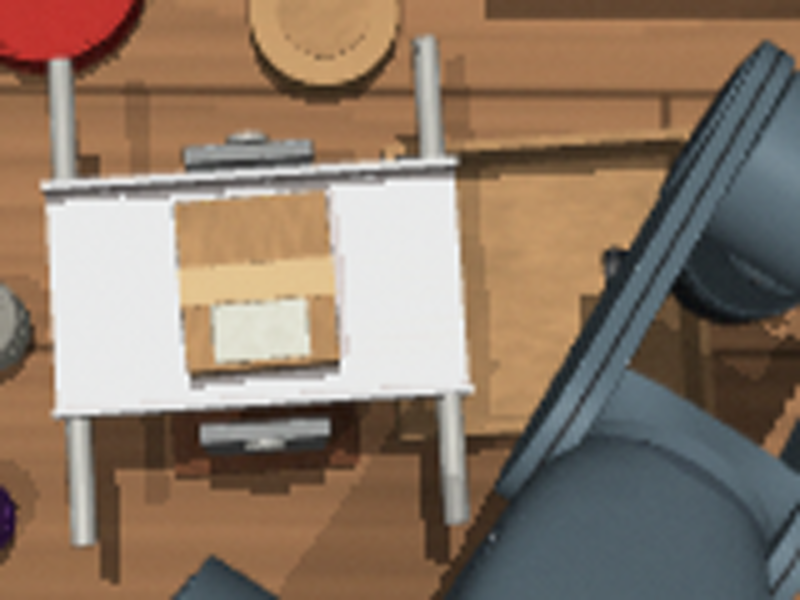

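The tub is now under the tray end and roughly parallel to it: rim line (400,155)–(690,135) against tray edge (45,185)–(455,160). I'll close the last 22 mm slowly.

```bash
python3 -m inch '[{"xyz":[-0.003,-0.012,0],"angular":[0,0,0],"fingers":1},{"xyz":[-0.003,-0.012,0],"angular":[0,0,0],"fingers":1},{"xyz":[-0.002,-0.010,0],"angular":[0,0,0],"fingers":1},{"xyz":[0,-0.005,0],"angular":[0,0,0],"fingers":1},{"xyz":[0,0,0],"angular":[0,0,0],"fingers":1}]' | grep -E "pos|wrist"
python3 -m inch '[{"xyz":[0,-0.004,0],"angular":[0,0,0],"fingers":1},{"xyz":[0,0,0],"angular":[0,0,0],"fingers":1}]' | grep -E "pos|wrist"
python3 -m inch '[{"xyz":[0,-0.004,0],"angular":[0,0,0],"fingers":1},{"xyz":[0,0,0],"angular":[0,0,0],"fingers":1}]' | grep -E "pos|wrist"
python3 -c "
from h import *
plan([.5984,-.2255,.034],93.8)"
```

```text
eef_pos: [0.5992, -0.2324, 0.034]
wrist_force: [1.1, -3.4, 5.3]
eef_pos: [0.5991, -0.2309, 0.034]
wrist_force: [0.4, -3.2, 5.6]
eef_pos: [0.5989, -0.229, 0.034]
wrist_force: [0.4, -4.6, 5.7]
t 15.65 pos [ 0.5989 -0.229   0.034 ] yaw_y -86.2 tilt [ 0.0013 -0.0017 -1.    ] F [ 0.3871 -4.606   5.6871] gap 0.0055 q [-0.5384  0.5973  1.528  -0.001   1.0143  0.9666]
shift units [-0.0006 -0.007  -0.0001] turnz units -0.0
```

```bash
for i in 1; do python3 -m inch '[{"xyz":[0,-0.005,0],"angular":[0,0,0],"fingers":1},{"xyz":[0,0,0],"angular":[0,0,0],"fingers":1}]' | grep -E "pos|wrist"; done
python3 -m inch '[{"xyz":[0,-0.004,0],"angular":[0,0,0],"fingers":1},{"xyz":[0,0,0],"angular":[0,0,0],"fingers":1}]' | grep -E "pos|wrist"
python3 -m inch '[{"xyz":[0,-0.004,0],"angular":[0,0,0],"fingers":1},{"xyz":[0,0,0],"angular":[0,0,0],"fingers":1}]' | grep -E "pos|wrist"
```

```text
eef_pos: [0.5988, -0.2265, 0.034]
wrist_force: [0.0, -4.0, 6.0]
eef_pos: [0.5989, -0.2249, 0.034]
wrist_force: [1.1, -4.8, 4.6]
eef_pos: [0.599, -0.2249, 0.0341]
wrist_force: [1.6, -12.1, 2.5]
```

Contact: it stopped at y=−0.2249 with force rising to 12 N. Release, lift, and look.

```bash
python3 -m inch '[{"xyz":[0,0,0],"angular":[0,0,0],"fingers":-1},{"xyz":[0,0,0],"angular":[0,0,0],"fingers":-1},{"xyz":[0,0,0],"angular":[0,0,0],"fingers":-1},{"xyz":[0,0,0],"angular":[0,0,0],"fingers":-1},{"xyz":[0,0,0],"angular":[0,0,0],"fingers":-1},{"xyz":[0,0,-0.05],"angular":[0,0,0],"fingers":-1},{"xyz":[0,0,-0.09],"angular":[0,0,0],"fingers":-1},{"xyz":[0,0,-0.09],"angular":[0,0,0],"fingers":-1}]' | grep -E "pos|wrist"
python3 -m inch '[{"xyz":[0,0.05,-0.09],"angular":[0,0,0],"fingers":1},{"xyz":[0,0.09,-0.09],"angular":[0,0,0],"fingers":1},{"xyz":[0,0.09,-0.06],"angular":[0,0,0],"fingers":1},{"xyz":[0,0.09,0],"angular":[0,0,0],"fingers":1},{"xyz":[0,0.09,0],"angular":[0,0,0],"fingers":1},{"xyz":[0,0,0],"angular":[0,0,0],"fingers":1}]' | grep -E "pos|wrist"
python3 - <<'E'
from h import *
import cv2
plan([.47,-.099,.27],93.8)
b=arm.grab_frame("scene");c=arm.grab_frame("top")
cv2.imwrite("pics/s5.png",np.vstack([cv2.resize(b[100:270,60:360,::-1],(600,340)),cv2.resize(c[130:260,200:400,::-1],(400,260))[:, :].copy() if 0 else cv2.resize(c[130:216,200:400,::-1],(600,258))]))
E
```

```text
eef_pos: [0.5974, -0.2208, 0.1485]
wrist_force: [0.5, -0.6, -0.9]
eef_pos: [0.6094, -0.4183, 0.2531]
wrist_force: [0.1, -0.1, -0.7]
t 17.65 pos [ 0.6094 -0.4183  0.2531] yaw_y -86.5 tilt [-0.0016 -0.0014 -1.    ] F [ 0.0602 -0.054  -0.7116] gap -0.0 q [-0.751   0.6056  0.9501 -0.0021  1.5862  0.7585]
shift units [-0.2392 -0.6544 -0.0342] turnz units -0.003
```

View pics/s5.png

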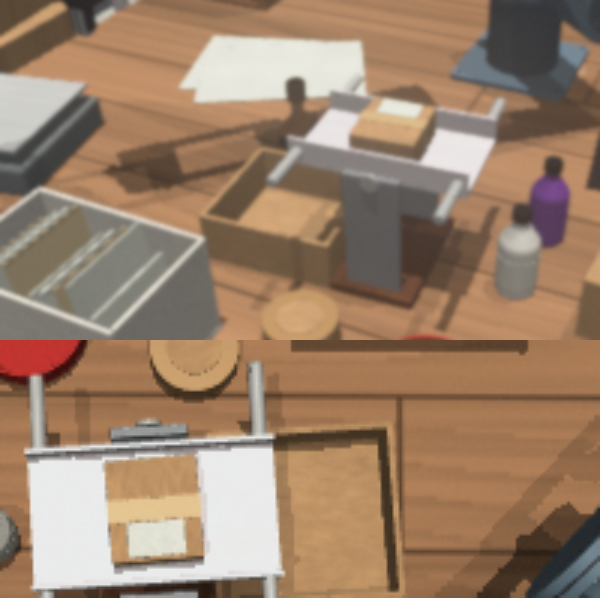

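```bash
python3 -m inch '[{"xyz":[-0.02,-0.05,0],"angular":[0,0,-0.003],"fingers":1},{"xyz":[-0.03,-0.08,0],"angular":[0,0,0],"fingers":1},{"xyz":[-0.03,-0.08,0],"angular":[0,0,0],"fingers":1},{"xyz":[-0.03,-0.08,0],"angular":[0,0,0],"fingers":1},{"xyz":[-0.03,-0.09,0],"angular":[0,0,0],"fingers":1},{"xyz":[-0.03,-0.09,0],"angular":[0,0,0],"fingers":1},{"xyz":[-0.03,-0.09,0],"angular":[0,0,0],"fingers":1},{"xyz":[-0.02,-0.05,0],"angular":[0,0,0],"fingers":1}]' | grep -E "pos|wrist"
python3 -m inch '[{"xyz":[-0.01,-0.04,0],"angular":[0,0,0],"fingers":1},{"xyz":[0,0,0],"angular":[0,0,0],"fingers":1}]' | grep -E "pos|wrist"
python3 -c "
from h import *
print(ray('top',(328.5,159.1),.07),'expect',.583+.085*.998+.235*.0663,.006+.085*.066-.2345)
plan([.4737,-.0995,.195],93.8)"
```

```text
eef_pos: [0.4773, -0.1109, 0.2555]
wrist_force: [0.3, -0.2, 0.2]
eef_pos: [0.4715, -0.0922, 0.2558]
wrist_force: [0.7, -0.3, -0.3]
[ 0.6793 -0.2164  0.07  ] expect 0.6834104999999999 -0.22288999999999998
t 18.75 pos [ 0.4715 -0.0922  0.2558] yaw_y -85.6 tilt [ 0.0006  0.0009 -1.    ] F [ 0.7002 -0.267  -0.2746] gap 0.0 q [-0.4267  0.1154  1.6528  0.0011  1.3732  1.0679]
shift units [0.0031 0.0149 0.1216] turnz units 0.006
```

```bash
python3 -m inch '[{"xyz":[0.003,0.015,0.04],"angular":[0,0,0.005],"fingers":1},{"xyz":[0,0,0.05],"angular":[0,0,0],"fingers":1},{"xyz":[0,0,0.025],"angular":[0,0,0],"fingers":1},{"xyz":[0,0,0.01],"angular":[0,0,0],"fingers":1},{"xyz":[0,0,0],"angular":[0,0,0],"fingers":1}]' | grep -E "pos|wrist"
python3 -m inch '[{"xyz":[0,-0.001,0.017],"angular":[0,0,0],"fingers":1},{"xyz":[0,-0.001,0.017],"angular":[0,0,0],"fingers":1},{"xyz":[0,-0.001,0.017],"angular":[0,0,0],"fingers":1},{"xyz":[0,0,0],"angular":[0,0,0],"fingers":1}]' | grep -E "pos|wrist"
python3 -c "
from h import *
plan([.4737,-.0995,.195],93.8)"
```

```text
eef_pos: [0.475, -0.1036, 0.1923]
wrist_force: [-0.1, 1.0, 1.1]
eef_pos: [0.4763, -0.1038, 0.1684]
wrist_force: [-0.1, -0.4, 1.3]
t 19.65 pos [ 0.4763 -0.1038  0.1684] yaw_y -86.4 tilt [ 0.0033 -0.0034 -1.    ] F [-0.0789 -0.4098  1.3179] gap -0.0001 q [-0.4426  0.1987  1.7768 -0.0018  1.1617  1.0654]
shift units [-0.0044 -0.0087 -0.0533] turnz units -0.002
```

```bash
python3 - <<'E'
from h import *
import cv2
b=arm.grab_frame("scene");c=arm.grab_frame("top")
cv2.imwrite("pics/s6.png",np.hstack([cv2.resize(b[120:260,180:320,::-1],(400,400)),cv2.resize(c[130:270,200:340,::-1],(400,400))]))
E
```

```text
(no output)
```

View pics/s6.png

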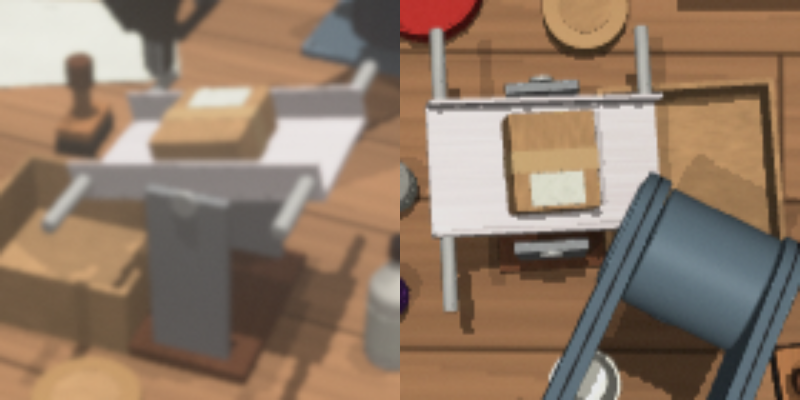

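The tray is tipped about 12° towards the tub; the tub's corner at (773,85) in the right panel matches "against the foot". The stamp stands upright at (80,120) in the left panel. Continuing the press.

```bash
python3 -m inch '[{"xyz":[-0.002,-0.005,0.016],"angular":[0,0,0],"fingers":1},{"xyz":[-0.002,-0.005,0.016],"angular":[0,0,0],"fingers":1},{"xyz":[0,-0.006,0.016],"angular":[0,0,0],"fingers":1},{"xyz":[0,-0.009,0.016],"angular":[0,0,0],"fingers":1},{"xyz":[0,-0.009,0.016],"angular":[0,0,0],"fingers":1},{"xyz":[0,-0.009,0.014],"angular":[0,0,0],"fingers":1},{"xyz":[0,0,0],"angular":[0,0,0],"fingers":1},{"xyz":[0,0,0],"angular":[0,0,0],"fingers":1}]' | grep -E "pos|wrist"
python3 -c "
from h import *
plan([.475,-.077,.118],93.8)"
```

```text
eef_pos: [0.4729, -0.0811, 0.121]
wrist_force: [2.7, -0.8, 3.6]
t 20.55 pos [ 0.4729 -0.0811  0.121 ] yaw_y -86.4 tilt [ 0.0028 -0.0009 -1.    ] F [ 2.7461 -0.8382  3.5966] gap -0.0 q [-0.4031  0.2407  1.8549  0.0003  1.043   1.1039]
shift units [ 0.0046 -0.008   0.006 ] turnz units -0.002
```

```bash
python3 -m inch '[{"xyz":[0,-0.005,0.006],"angular":[0,0,0],"fingers":1},{"xyz":[0,0,0],"angular":[0,0,0],"fingers":1},{"xyz":[0,0,0],"angular":[0,0,0],"fingers":1},{"xyz":[0,0,0],"angular":[0,0,0],"fingers":1},{"xyz":[0,0,0],"angular":[0,0,0],"fingers":1},{"xyz":[0,0,0],"angular":[0,0,0],"fingers":1},{"xyz":[0,0,0],"angular":[0,0,0],"fingers":1},{"xyz":[0,0,0],"angular":[0,0,0],"fingers":1}]' | grep -E "pos|wrist"
python3 -m inch '[{"xyz":[0,0,0],"angular":[0,0,0],"fingers":1},{"xyz":[0,0,0],"angular":[0,0,0],"fingers":1},{"xyz":[0,0,0],"angular":[0,0,0],"fingers":1},{"xyz":[0,0,0],"angular":[0,0,0],"fingers":1},{"xyz":[0,0,0],"angular":[0,0,0],"fingers":1},{"xyz":[0,0,0],"angular":[0,0,0],"fingers":1},{"xyz":[0,0,0],"angular":[0,0,0],"fingers":1}]' | grep -E "pos|wrist"
python3 - <<'E'
from h import *
import cv2
plan([.475,-.077,.118],93.8)
b=arm.grab_frame("scene")
cv2.imwrite("pics/s7.png",cv2.resize(b[110:270,130:340,::-1],(787,600)))
E
```

```text
eef_pos: [0.4729, -0.0792, 0.1182]
wrist_force: [1.7, -3.5, 5.9]
eef_pos: [0.4729, -0.0791, 0.1182]
wrist_force: [2.3, -2.1, 5.8]
t 22.05 pos [ 0.4729 -0.0791  0.1182] yaw_y -86.4 tilt [ 0.0031 -0.0017 -1.    ] F [ 2.3176 -2.1486  5.7975] gap -0.0001 q [-0.3987  0.2433  1.8595 -0.0004  1.0353  1.1087]
shift units [ 0.0045 -0.0039  0.0005] turnz units -0.002
```

View pics/s7.png

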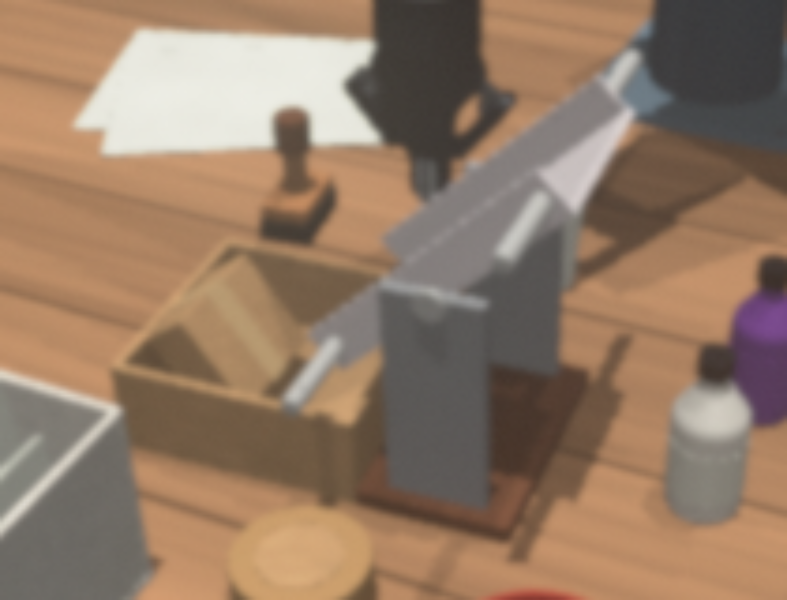

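The packet has slid into the tub, at (225,320), leaning inside it; the tub is still at the foot. Now bring the tray back with the front-left rod.

```bash
python3 -m inch '[{"xyz":[0,0,-0.03],"angular":[0,0,0],"fingers":1},{"xyz":[0,0,-0.08],"angular":[0,0,0],"fingers":1},{"xyz":[0,0,-0.09],"angular":[0,0,0],"fingers":1},{"xyz":[0,0,-0.09],"angular":[0,0,0],"fingers":1},{"xyz":[0,0,-0.09],"angular":[0,0,0],"fingers":1},{"xyz":[0,-0.06,-0.01],"angular":[0,0,0],"fingers":1},{"xyz":[0,-0.08,0],"angular":[0,0,0],"fingers":1},{"xyz":[0,-0.08,0],"angular":[0,0,0],"fingers":1}]' | grep -E "pos|wrist"
python3 -m inch '[{"xyz":[0,-0.06,0],"angular":[0,0,0],"fingers":1},{"xyz":[0,0,0],"angular":[0,0,0],"fingers":1},{"xyz":[0,0,0],"angular":[0,0,0],"fingers":1}]' | grep -E "pos|wrist"
python3 -c "
from h import *
plan([.463,.062,.257],93.8)"
```

```text
eef_pos: [0.4639, 0.0326, 0.3122]
wrist_force: [0.2, -0.4, 0.5]
eef_pos: [0.462, 0.062, 0.3118]
wrist_force: [0.7, -0.4, -0.2]
t 23.2 pos [0.462  0.062  0.3118] yaw_y -86.2 tilt [-0.0012 -0.0001 -1.    ] F [ 0.742  -0.4318 -0.2382] gap 0.0002 q [-0.1064  0.0608  1.5783 -0.0002  1.5036  1.3986]
shift units [0.002  0.0001 0.1096] turnz units -0.0
```

```bash
python3 -m inch '[{"xyz":[0,0,0.05],"angular":[0,0,0],"fingers":1},{"xyz":[0,0,0.04],"angular":[0,0,0],"fingers":1},{"xyz":[0,0,0.018],"angular":[0,0,0],"fingers":1},{"xyz":[0,-0.01,0.012],"angular":[0,0,0],"fingers":1},{"xyz":[0,-0.012,0.013],"angular":[0,0,0],"fingers":1},{"xyz":[0,-0.012,0.013],"angular":[0,0,0],"fingers":1},{"xyz":[0,-0.008,0.015],"angular":[0,0,0],"fingers":1},{"xyz":[0,-0.008,0.015],"angular":[0,0,0],"fingers":1}]' | grep -E "pos|wrist"
python3 -m inch '[{"xyz":[0,-0.007,0.015],"angular":[0,0,0],"fingers":1},{"xyz":[0,-0.004,0.016],"angular":[0,0,0],"fingers":1},{"xyz":[0,-0.004,0.016],"angular":[0,0,0],"fingers":1},{"xyz":[0,-0.002,0.01],"angular":[0,0,0],"fingers":1},{"xyz":[0,0,0],"angular":[0,0,0],"fingers":1},{"xyz":[0,0,0],"angular":[0,0,0],"fingers":1}]' | grep -E "pos|wrist"
```

```text
eef_pos: [0.4601, 0.0871, 0.2259]
wrist_force: [-8.8, 6.0, 15.7]
eef_pos: [0.4612, 0.0948, 0.1966]
wrist_force: [-1.3, 4.4, 4.9]
```

```bash
python3 -m inch '[{"xyz":[0,-0.002,0.010],"angular":[0,0,0],"fingers":1},{"xyz":[0,0,0],"angular":[0,0,0],"fingers":1},{"xyz":[0,0,0],"angular":[0,0,0],"fingers":1}]' | grep -E "pos|wrist"
python3 -m inch '[{"xyz":[0,0,0.002],"angular":[0,0,0],"fingers":1},{"xyz":[0,0,0],"angular":[0,0,0],"fingers":1},{"xyz":[0,0,0],"angular":[0,0,0],"fingers":1}]' | grep -E "pos|wrist"
```

```text
eef_pos: [0.4611, 0.0958, 0.1915]
wrist_force: [-0.8, 3.5, 5.4]
eef_pos: [0.4612, 0.0959, 0.1908]
wrist_force: [-2.0, 3.6, 7.9]
```

```bash
python3 -m inch '[{"xyz":[0,0,0.002],"angular":[0,0,0],"fingers":1},{"xyz":[0,0,0],"angular":[0,0,0],"fingers":1},{"xyz":[0,0,-0.03],"angular":[0,0,0],"fingers":1},{"xyz":[0,0,-0.08],"angular":[0,0,0],"fingers":1},{"xyz":[0,0,-0.09],"angular":[0,0,0],"fingers":1},{"xyz":[0,0,-0.09],"angular":[0,0,0],"fingers":1},{"xyz":[-0.05,0,0],"angular":[0,0,0],"fingers":1},{"xyz":[-0.08,-0.05,0],"angular":[0,0,0],"fingers":1}]' | grep -E "pos|wrist"
python3 -m inch '[{"xyz":[-0.04,-0.09,0],"angular":[0,0,0],"fingers":1},{"xyz":[0,-0.09,0],"angular":[0,0,0],"fingers":1},{"xyz":[0,-0.09,0],"angular":[0,0,0],"fingers":1},{"xyz":[0,-0.09,0],"angular":[0,0,0],"fingers":1},{"xyz":[0,-0.09,0],"angular":[0,0,0],"fingers":1},{"xyz":[0,0,0],"angular":[0,0,0],"fingers":1}]' | grep -E "pos|wrist"
python3 - <<'E'
from h import *
import cv2
b=arm.grab_frame("scene");c=arm.grab_frame("top")
cv2.imwrite("f_s.png",b[:,:,::-1]);cv2.imwrite("f_t.png",c[:,:,::-1])
cv2.imwrite("pics/f.png",np.hstack([cv2.resize(b[120:270,140:290,::-1],(400,400),interpolation=cv2.INTER_CUBIC),cv2.resize(c[140:240,260:360,::-1],(400,400),interpolation=cv2.INTER_CUBIC)]))
E
```

```text
eef_pos: [0.396, 0.1144, 0.3348]
wrist_force: [-0.3, 1.0, -0.3]
eef_pos: [0.3592, 0.3436, 0.3329]
wrist_force: [0.4, -1.3, 0.2]
```

View pics/f.png

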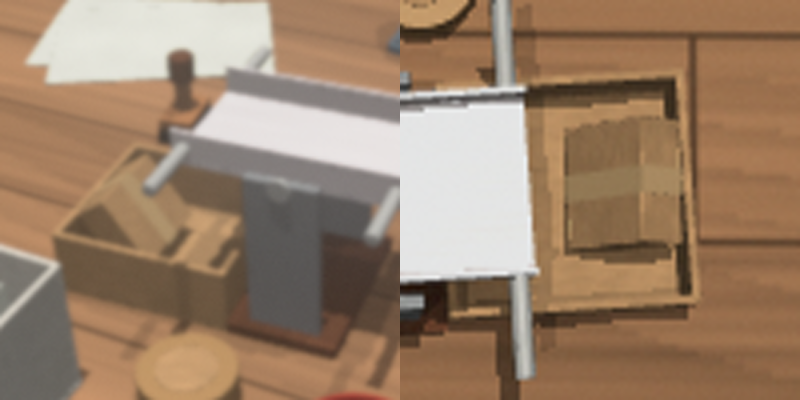

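The tray looks level and empty, with the packet lying tilted inside the tub. I'll check the tub's fit numerically from the rim corners (681,76), (695,301), (448,314).

```bash
python3 - <<'E'
from h import *
def f(u,v): return ray("top",(260+(u-400+.5)/4-.5,140+(v+.5)/4-.5),.07)[:2]
s=np.radians(3.8);x=np.array([np.cos(s),np.sin(s)]);y=np.array([-np.sin(s),np.cos(s)]);o=np.array([.583,.006])
for p in[(681,76),(695,301),(448,314)]:
    d=f(*p)-o;print(d@x,d@y)
# rod tips now, right end
for p in[(526,377)]:
    g=ray("top",(260+(p[0]-400+.5)/4-.5,140+(p[1]+.5)/4-.5),.183)[:2]-o;print("rod tip",g@x,g@y)
# tray level: predicted scene pixels of tray wall top end corners for several tilts
P=arm.camera_params("scene");R=np.array(P['R']);t=np.array(P['t'])
for th in(-3,0,3):
    c,sn=np.cos(np.radians(th)),np.sin(np.radians(th));out=[]
    for X,Y,Z in[(.062,-.11,.025),(-.062,-.11,.025),(.13,-.098,.008)]:
        Y2=Y*c+Z*sn;Z2=Z*c-Y*sn if 0 else Z*c+(-Y*-1)*sn*-1
        w=np.r_[o+X*x+Y2*y,.175+Z2];q=R@w+t;u=P['fx']*q[0]/q[2]+P['cx'];v=P['fy']*q[1]/q[2]+P['cy'];out+=[(u-140)*2.667,(v-120)*2.667]
    print(th,np.array(out))
print(arm.get_obs()['time'])
E
```

```text
0.08255133081799901 -0.23236368931108634
-0.08032257028666687 -0.23052739978941983
-0.07961426424589597 -0.053809720368247
rod tip -0.1287927757639234 -0.09842705451676745
-3 [165.9651 133.9497 223.7558  67.9942 144.9017 194.8118]
0 [166.609  128.6468 224.5428  62.9324 144.6318 189.9105]
3 [167.575  123.433  225.6269  57.9505 144.651  185.0624]
26.7
```

```bash
python3 -c "
from bench import arm
print(arm.hand_in())"
```

```text
the job is handed in; nothing more can be done
None
```

The job is handed in at about 27 s: the stamp stands upright out of the way, the tub is square against the stand's foot to within a few mm by the camera, the packet is in the tub (leaning), and the tray is level to within about 2–3 degrees.

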